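# Read the bevel set on a disc sander with a digital angle gauge

## Robot

A 6-joint arm with a two-finger parallel gripper is mounted at the origin on the work surface. World frame = base frame: x ahead of the robot, y to its left, z up, the work surface at z = 0. Lengths are in m, angles in rad, forces in N, time in s.
With the tool pointing down it reaches from about 0.35 to 0.8 m from the base axis. Payload 7.3 kg.
Tool frame: the origin (TCP) lies between the finger pads; the fingertips stand 25 mm ahead of it and the grasp point (between the pads) lies 6 mm ahead of it (r.tip_extent is the distance from the TCP to the fingertips, in m); z points along the fingers, y is the line along which they close (so a half turn about z gives the same grasp; the last joint's range is limited). The gripper opens to 85 mm and grips with 20 to 120 N. Pads are 22 mm wide; open, the fingers measure 114 mm over their backs; the gripper's body (76 mm by 85 mm) begins 54 mm behind the grasp point. The pads swing forward as they close: fully open they stand 13 mm farther back than shut.
Start: joints at [1.154, 0.342, 1.524, -0, 1.275, -0.146], TCP at [0.14, 0.506, 0.256] pointing down, gripper open.
Joint ranges: [-2.53, 2.53], [-0.77, 2.02], [0.04, 2.7], [-1, 4.14], [0.28, 2.66], [-3.11, 3.11]. Speed limits (rad/s): [2.57, 2.57, 3.14, 3.14, 3.14, 3.14].

## Interface

Orientations are given as a unit quaternion [x, y, z, w].
In Python, from workcell import r, command_gripper, optics gives the robot as it stands. The module is installed in compiled form; this text tells all that it offers. Calls block until the motion is done:
- r.reach(position, orientation): joint-space move of the TCP to a pose.
- r.move_straight(position, orientation=None, speed=0.15, max_force=None): straight line of the TCP; orientation=None keeps the orientation; speed is the mean speed in m/s. With max_force (N) it stops when the force on the tool has changed by that much, and returns True; else False.
- r.movej(angles): joint-space move.
- command_gripper(opening, force=None): finger opening in m; force is the grip in N (None keeps the last); returns when the fingers have stopped.
- r.hold(seconds).
- r.solve_ik(position, orientation): joint angles nearest the present ones, or None.
- r.read_state(): the state.
- optics.get_image(name): name is "side" or "top" or "wrist"; returns (picture, depth): 420x560x3 uint8, red, green, blue; 420x560 float32, m along the optical axis (not along the pixel's ray), 0 where there is no reading.
- optics.camera_model(name): a dict with "K" (3x3 intrinsics, pixels), "k1" (the pictures are not rectified: a ray, as slopes to the right and down, at radius r is drawn at 1 + k1 r^2 times it, then the intrinsics apply), "R" (3x3) and "t" (3): a world point X has camera coordinates R X + t; the wrist camera has in their place "tool_from_camera" (4x4, takes a point from camera to tool coordinates, whose origin is the TCP and whose axes are the flange's). Camera axes: x right, y down, z forward; pixel columns grow to the right and rows downward; lengths in m; the calibration is good to about 2 mm. A picture is of the moment at which its call begins: read the wrist's pose just before it. camera_model takes no time and is no camera call.
A pose or a line that the arm cannot do raises r.PlanningError and nothing moves.
- r.finish_job(): hands the job in; it is judged then, once.
The state is a dict: "time_s": time; "joint_positions": joint angles; "dq": joint speeds; "tau": joint torques, N m; "eef_pos": TCP position; "eef_rot": TCP orientation; "contact_force": force on the tool from outside, world axes, zero at the start; "torque": the same for the moment, N m; "grip_width": finger opening in m; "grip_force": force on a finger pad.
Only numpy, scipy, OpenCV 4.12 (cv2) and the standard library are available. Lean on these libraries where they do the work, as an engineer would, in place of code of your own. Each camera call takes 0.05 s, during which the arm holds its last target. There are 200 camera calls.

## Task

Before grinding a bevel, check the tilt of the disc sander's work rest with the digital angle gauge: first zero the gauge by pressing the orange key on its top while it stands on the steel bench block, then pick it up and hold it on the middle of the tilted rest, long side straight up and down the slope, with both ends of its base flush on the slope under a light steady push. The rest is bare aluminium and the gauge's magnets do not stick to it, so finish still gripping the gauge and pressing it flush while the angle is read; bring it down gently and leave the cup, pliers and caliper where they lie.

Things in the scene. Friction and masses are not known exactly. Their poses are not given: they have to be found in the camera images.
- gauge: Digital angle gauge: dark box 60 mm long (x), 30 mm thick (y), 60 mm tall (z), 0.11 to 0.23 kg, loose, standing on the bench block. Origin: centre of its underside. It bears only on two steel lands across its ends, each 12 mm long (x from 18 to 30 mm and -18 to -30 mm), 30 mm wide, 3 mm high. It measures tilt in its x-z plane; either end may be uphill.
- gauge_display (a point): Centre of the gauge's display, on the lower half of its -y side (8 to 36 mm above the underside); axes as the gauge. A grip across the 30 mm thickness close to the gauge's top leaves the display free to be read.
- zero_key_top (a point): Centre of the top of the ZERO key, an orange round button, 17 mm across, that stands 6 mm proud of the middle of the gauge's top (66 mm above the gauge's underside); it is pressed straight down.
- zero_key (a joint): Travel of the ZERO key in m: 0 up, 0.003 fully down. It springs back; fully down takes about 4 N. Pressed means beyond 0.002.
- bench_block: Polished steel jeweller's block, 100 x 100 x 20 mm, level, fixed. Origin: centre of its underside; its top is 20 mm above the bench.
- sander: Small green bench disc sander, switched off, fixed. Origin on the bench; z up, its front towards its -x, where an aluminium work rest slopes down away from the disc. The rest is locked at a tilt of 11 to 32 degrees from level, new each time and not told: it has to be felt or seen.
- disc_centre (a point): Centre of the sander's upright disc (125 mm across, facing the sander's -x), 118 mm above the bench, at x = 1.5 mm of the sander. The guard round the disc reaches 188 mm above the bench and 70 mm to either side; the motor lies behind it, up to 176 mm behind the sander's origin.
- rest_axis (a point): Middle of the rest's tilt axis, fixed: 118 mm above the bench, at x = -6 mm, y = 0 of the sander, axes as the sander. The axis runs along y and is the back edge of the rest's flat top: at tilt a, a point of the top d from that edge lies at x = -d cos a, z = -d sin a from here. Rest: 110 mm from back to front edge, 190 mm wide (y from -95 to 95 mm), 8 mm thick.
- cup: Olive-green ceramic cup, 72 mm across, 58 mm high, loose; origin under its centre. A bystander.
- pliers: Pliers with one red and one green handle, lying flat, 140 mm long, 12 mm high, loose; origin under the joint, jaws towards +x (42 mm), handles to -x (94 mm). A bystander.
- caliper: Digital caliper with green housing, lying flat, 150 mm long (x), 12 mm high, loose; origin under the middle of the beam. A bystander.
Not all that is in view belongs to the job. What is shaped like the bench_block but black is not meant.

How it is judged:
By the outcome, as a careful person would: the job done as asked, in the order asked, and still so for the second after the job is handed in, while the arm keeps its last pose, push and grip.
It also fails if it takes over 48 s, if anything falls off the work surface, if the arm or the gripper's body presses on something with over 40 N, if the wrist force passes 120 N, or if a joint passes its speed limit or range.

## Working session

There is one attempt and no reset: what is moved stays moved. The work goes in short steps, each a Python script; the robot and the scene stay as the last script left them, time stands still between calls to the robot, and variables do not carry over. Pictures are saved under pics/ and viewed, at most 10 in all, crops included, and the job is handed in when it is done.

```bash
mkdir -p pics; cat > h.py <<'E'
import numpy as np, cv2
from workcell import r, command_gripper, optics
def grab(n,tag):
    s=r.read_state(); p,d=optics.get_image(n); np.savez(f'{tag}.npz',p=p,d=d,pos=s['eef_pos'],rot=s['eef_rot'])
    cv2.imwrite(f'pics/{tag}.png',p[:,:,::-1]); return p,d
E
python3 - <<'E'
from h import *
for n in ('top','side'):
    p,d=grab(n,n+'0'); m=optics.camera_model(n); print(n,m, (d>0).mean())
print(optics.camera_model('wrist')); print(r.read_state())
a=cv2.imread('pics/top0.png')
E
```

```text
top {'K': array([[517.97256555,   0.        , 274.10512538],
       [  0.        , 517.97256555, 205.67009632],
       [  0.        ,   0.        ,   1.        ]]), 'k1': -0.12715261712903048, 'R': array([[ 0.00219202, -0.99999428,  0.00257432],
       [-0.99165609, -0.00250554, -0.12888725],
       [ 0.12889297, -0.00227032, -0.99165591]]), 't': array([-0.06158822,  0.56431816,  1.29925258])} 0.9961649659863946
side {'K': array([[486.05687297,   0.        , 291.05946541],
       [  0.        , 486.05687297, 206.10090307],
       [  0.        ,   0.        ,   1.        ]]), 'k1': 0.03168868359710628, 'R': array([[ 0.99401681, -0.10828411,  0.01432269],
       [-0.07146923, -0.74394749, -0.66440521],
       [ 0.08259985,  0.65940631, -0.74723529]]), 't': array([-0.56447565,  0.08615323,  1.06444462])} 0.9959438775510204
{'K': array([[296.78555219,   0.        , 278.84590495],
       [  0.        , 296.78555219, 209.42955041],
       [  0.        ,   0.        ,   1.        ]]), 'k1': -0.028637919655792578, 'tool_from_camera': array([[ 5.25865223e-04, -9.55387802e-01, -2.95353807e-01,
[... 282 characters left out ...]
}
{'time_s': 0.1, 'joint_positions': array([ 1.15396162e+00,  3.42631174e-01,  1.52490608e+00, -2.42280350e-05,
        1.27538136e+00, -1.45996664e-01]), 'dq': array([-0.00080885,  0.00055507, -0.00298205,  0.00156672,  0.00121751,
       -0.00086886]), 'tau': array([ 9.52500159e-04, -4.34445655e+01, -2.46489984e+01, -1.66588252e-04,
        4.70115978e-03, -2.69631869e-05]), 'eef_pos': array([0.14031344, 0.50557789, 0.25571216]), 'eef_rot': array([ 1.35001979e-01,  9.90845107e-01, -6.40119926e-04, -1.72989426e-04]), 'contact_force': array([ 0.05584114, -0.1069035 , -0.01099961]), 'torque': array([ 0.01041257,  0.00643505, -0.02974207]), 'grip_force': 0.0, 'grip_width': 0.08555100218356326}
```

View pics/top0.png

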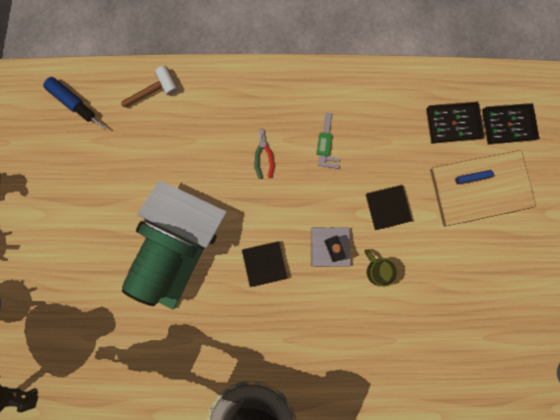

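View pics/side0.png

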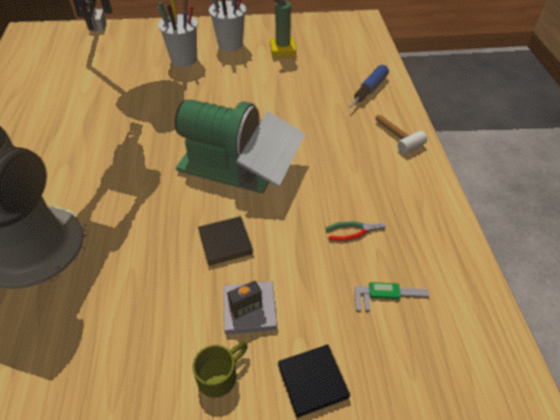

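The top view shows the sander rest at about (183,214), and the steel block at (331,247) with the gauge and orange key at (337,249). The cup is at (381,269), and the pliers and caliper are ahead at (265,155) and (327,145). In the side view the gauge is at (245,300) and the rest at (272,148).

There are three block candidates in the top view: grey (331,247), black (265,264) and black (389,207). The grey one is the steel block, and it carries the gauge. I'll measure it and confirm with a crop.

```bash
cat >> h.py <<'E'
def rays(m,uv):
    return cv2.undistortPoints(np.array(uv,float).reshape(-1,1,2),m['K'],np.array([m['k1'],0,0,0.]))[:,0]
def cloud(n,d):
    m=optics.camera_model(n); v,u=np.mgrid[:420,:560]
    s=rays(m,np.c_[u.ravel(),v.ravel()]); z=d.ravel().astype(float)
    c=np.c_[s*z[:,None],z]; return ((c-m['t'])@m['R']).reshape(420,560,3)
def tri(obs):  # [(name,uv)]
    A=[];b=[]
    for n,uv in obs:
        m=optics.camera_model(n); s=rays(m,uv)[0]; C=-m['R'].T@m['t']
        w=m['R'].T@np.r_[s,1]; w/=np.linalg.norm(w); P=np.eye(3)-np.outer(w,w); A.append(P); b.append(P@C)
    x=np.linalg.lstsq(np.vstack(A),np.hstack(b),rcond=None)[0]
    return x,[float(np.linalg.norm(P@x-q)) for P,q in zip(A,b)]
def blob(mask):
    n,l,st,c=cv2.connectedComponentsWithStats(mask.astype(np.uint8)); return [(int(st[i,4]),c[i].round(1).tolist(),l==i) for i in np.argsort(-st[1:,4])+1]
def orange(p):
    h=cv2.cvtColor(p,cv2.COLOR_RGB2HSV).astype(int); return (h[...,0]>4)&(h[...,0]<16)&(h[...,1]>170)&(h[...,2]>110)
E
python3 - <<'E'
from h import *
obs=[]
D={n:np.load(n+'0.npz') for n in('top','side')}
roi={'top':(225,275,310,360),'side':(275,325,220,275)}
for n in D:
    p=D[n]['p'];a,b,c,d=roi[n]; k=np.zeros((420,560),bool);k[a:b,c:d]=1
    bl=blob(orange(p)&k)[0]; print(n,bl[:2]); obs.append((n,bl[1]))
    W=cloud(n,D[n]['d'])
    print(' key depth pt',np.median(W[bl[2]],0))
    for lo,hi in((.074,.084),(.015,.026)):
        q=W[k&(W[...,2]>lo)&(W[...,2]<hi)]; print(' z',lo,len(q),np.median(q[:,2]),cv2.minAreaRect((q[:,:2]*1000).astype(np.float32)))
    # rest: plane fit, grey region
    k[:]=0
    if n=='top':k[180:245,135:228]=1
    else:k[110:185,235:305]=1
    h=cv2.cvtColor(p,cv2.COLOR_RGB2HSV); g=k&(h[...,1]<50)&(h[...,2]>90)&(W[...,2]>.04)&(W[...,2]<.13); g=cv2.erode(g.astype(np.uint8),np.ones((3,3)))>0
    g=blob(g)[0][2]; q=W[g]
    for _ in range(5):
        c=q.mean(0); N=np.linalg.svd(q-c,full_matrices=0)[2][2]; N*=np.sign(N[2]); e=(q-c)@N; q=q[abs(e)<max(.003,2*e.std())]
    print(' rest',len(q),'c',c,'N',N,'tilt',np.degrees(np.arccos(N[2])),'az',np.degrees(np.arctan2(N[1],N[0])),'rms',e.std())
    # in-plane rect
    dn=np.r_[N[:2],0];dn/=np.linalg.norm(dn); yy=np.cross([0,0,1],dn); xx=np.cross(yy,N)
    L=np.c_[(q-c)@xx,(q-c)@yy]*1000; rc=cv2.minAreaRect(L.astype(np.float32)); print(' rect',rc,'centre',c+(xx*rc[0][0]+yy*rc[0][1])/1000)
    print(' mask uv',np.argwhere(g).min(0),np.argwhere(g).max(0))
print(tri(obs))
t=cv2.imread('pics/top0.png')[215:295,280:410];s=cv2.imread('pics/side0.png')[270:345,200:300]
cv2.imwrite('pics/crop0.png',np.hstack([cv2.resize(t,(480,295),interpolation=3),cv2.resize(s,(320,295),interpolation=3)]))
E
```

```text
top (24, [336.3, 247.9])
 key depth pt [ 0.45326287 -0.21268098  0.08736223]
 z 0.074 221 0.08073593466626743 ((453.64404296875, -211.90977478027344), (60.12184524536133, 30.779495239257812), 21.322622299194336)
 z 0.015 1045 0.020980677878510226 ((459.6331787109375, -206.8684539794922), (97.33256530761719, 98.57022857666016), 89.48722839355469)
 rest 2270 c [0.54150375 0.16761896 0.09575962] N [ 0.37077052 -0.17088559  0.91286764] tilt 24.09530368079231 az -24.744651449830574 rms 0.0017967637836842887
 rect ((-2.165752410888672, -1.1785888671875), (107.36457824707031, 184.3037872314453), 0.6459528207778931) centre [0.53921491 0.16737612 0.0966438 ]
 mask uv [183 139] [243 224]
side (7, [246.1, 291.6])
 key depth pt [ 0.46142758 -0.21754766  0.08561766]
 z 0.074 438 0.07958919331936108 ((456.2394104003906, -212.86557006835938), (61.51624298095703, 31.402921676635742), 19.5072078704834)
 z 0.015 1182 0.02004237838279517 ((462.2466735839844, -203.44366455078125), (97.60790252685547, 101.23295593261719), 88.99207305908203)
 rest 2279 c [0.53789528 0.16059456 0.09557429] N [ 0.36918432 -0.17158267  0.91337962] tilt 24.0233507468783 az -24.92719257244819 rms 0.001334644432297614
 rect ((-0.6865806579589844, 6.3890380859375), (186.80569458007812, 105.94893646240234), 89.85411071777344) centre [0.54001936 0.16665273 0.09585381]
 mask uv [113 239] [183 302]
(array([ 0.45671943, -0.21394469,  0.08114428]), [0.0030038408464015077, 0.00300384084640202])
```

View pics/crop0.png

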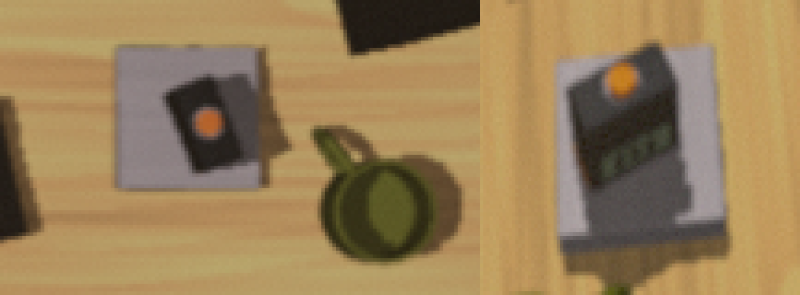

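The crop confirms the choice: the grey steel block carries the dark gauge with its orange key, and the display faces the side camera. Two views agree that the gauge is at about (0.455,-0.2125) with yaw about 20.5° and its top at 0.080. The rest centre is at (0.5396,0.167,0.096) with tilt 24.06°, and 0.118-0.055·sin24° = 0.0956, which fits the given geometry. Next I'll refine with the wrist camera from above, and check IK for all the poses.

```bash
cat >> h.py <<'E'
from scipy.spatial.transform import Rotation as Ro
def quat(az,tilt=0):   # tool x along az (deg), pitched so that tool x goes downhill by tilt; tool z into the slope
    a,t=np.radians([az,tilt]); x=np.array([np.cos(a)*np.cos(t),np.sin(a)*np.cos(t),-np.sin(t)]); y=np.array([np.sin(a),-np.cos(a),0]); 
    return Ro.from_matrix(np.c_[x,y,np.cross(x,y)]).as_quat()
def wcloud(f):
    m=optics.camera_model('wrist'); v,u=np.mgrid[:420,:560]; z=f['d'].ravel().astype(float)
    c=np.c_[rays(m,np.c_[u.ravel(),v.ravel()])*z[:,None],z]; T=m['tool_from_camera']
    return (Ro.from_quat(f['rot']).apply(c@T[:3,:3].T+T[:3,3])+f['pos']).reshape(420,560,3)
E
python3 - <<'E'
from h import *
print(r.tip_extent)
q=quat(20.5); P=[0.455,-.2125,.20]
print(r.solve_ik(P,q), r.solve_ik([.455,-.2125,.083],q))
c=np.array([.5396,.167,.0963])
for az,t in((-24.8,24.06),(155.2,-24.06)):
    R=Ro.from_quat(quat(az,t)).as_matrix(); print(az,R[:,2])
    for h in(.063,.12): print(r.solve_ik(c-R[:,2]*h,quat(az,t)))
r.reach(P,q); r.hold(.2)
p,d=grab('wrist','w0'); f=np.load('w0.npz'); W=wcloud(f); 
for b in blob(orange(p))[:3]: print(b[:2],np.median(W[b[2]],0),W[b[2]].mean(0))
box=(abs(W[...,0]-.455)<.06)&(abs(W[...,1]+.2125)<.06)
for lo,hi in((.075,.083),(.017,.024)):
    k=W[box&(W[...,2]>lo)&(W[...,2]<hi)]; print(len(k),np.median(k[:,2]),cv2.minAreaRect((k[:,:2]*1000).astype(np.float32)))
s=r.read_state();print(s['time_s'],s['eef_pos'],s['contact_force'])
E
```

```text
0.025
[-5.89658745e-01  3.55216159e-01  1.67185845e+00 -4.44089210e-16
  1.11451805e+00  6.23345086e-01] [-5.89658745e-01  5.14960380e-01  1.80250362e+00 -4.44089210e-16
  8.24128651e-01  6.23345086e-01]
-24.8 [-0.3700946   0.17100771 -0.91311902]
[0.04538107 0.73068308 1.21603444 0.18873995 1.57224364 2.01314856]
[0.02997006 0.7229093  1.0816961  0.1849728  1.71461404 2.02511314]
155.2 [-0.3700946   0.17100771 -0.91311902]
[ 0.04538107  0.73068308  1.21603444  0.18873995  1.57224364 -1.12844409]
[ 0.02997006  0.7229093   1.0816961   0.1849728   1.71461404 -1.11647951]
(73, [278.9, 211.7]) [ 0.45861365 -0.21100393  0.08487126] [ 0.457197   -0.21103525  0.08468656]
(10, [284.5, 166.0]) [ 0.48632025 -0.20588986  0.02939525] [ 0.48624413 -0.20592594  0.02950486]
(4, [275.5, 166.0]) [ 0.48323175 -0.19689578  0.02872486] [ 0.49372536 -0.19449581  0.10057072]
2082 0.07900175286780589 ((455.4386291503906, -210.32208251953125), (59.73611068725586, 29.971256256103516), 21.528385162353516)
6767 0.019090027025702005 ((462.0681457519531, -203.69786071777344), (100.01500701904297, 100.02558898925781), 89.9233169555664)
3.125 [ 0.45515286 -0.21216262  0.20001257] [ 0.04808497 -0.55328252 -0.09035021]
```

View pics/w0.png

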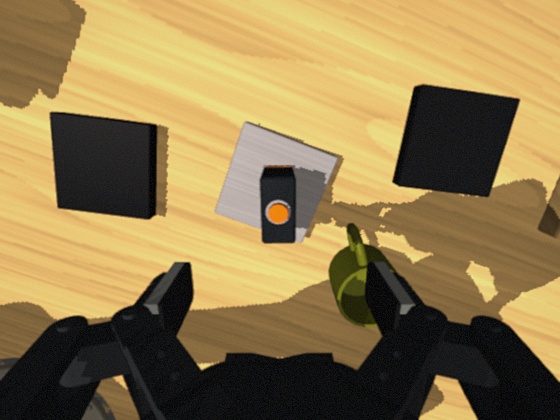

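The wrist view shows the gauge and key at (279,212) on the steel block, with the cup handle to the right at (350,235). I'll grasp with a narrow opening to stay clear of the handle. The measured gauge pose is (0.4554,-0.2108) with yaw 21.2°. I'll press the key first.

```bash
python3 - <<'E'
from h import *
q=quat(21.2); X=[.4554,-.2108]
command_gripper(0.0,40)
r.move_straight([*X,.125],q)
z0=r.read_state()['contact_force']
hit=r.move_straight([*X,.103],speed=.015,max_force=7)
s=r.read_state(); print(hit,s['eef_pos'],s['contact_force']-z0,s['grip_width'])
r.hold(.3); s=r.read_state(); print(s['eef_pos'],s['contact_force']-z0)
r.move_straight([*X,.135],speed=.06)
command_gripper(0.048)
p,d=grab('wrist','w1'); f=np.load('w1.npz'); W=wcloud(f)
box=(abs(W[...,0]-.455)<.06)&(abs(W[...,1]+.2125)<.06)
for lo,hi in((.075,.083),(.017,.024)):
    k=W[box&(W[...,2]>lo)&(W[...,2]<hi)]; print(len(k),np.median(k[:,2]),cv2.minAreaRect((k[:,:2]*1000).astype(np.float32)))
print(r.read_state()['time_s'])
E
```

```text
True [ 0.45539179 -0.21081631  0.10801033] [-1.62942627  0.15783963  4.84304285] 0.0003562619012331859
[ 0.45539368 -0.21082499  0.10802245] [-1.61023551  0.43923527  6.20621669]
3540 0.07900060413182253 ((455.616455078125, -210.3104705810547), (59.801326751708984, 30.069528579711914), 21.141029357910156)
10320 0.019088933769225006 ((462.0948486328125, -203.8617706298828), (100.08553314208984, 99.89852142333984), 89.95523834228516)
7.0833
```

View pics/w1.png

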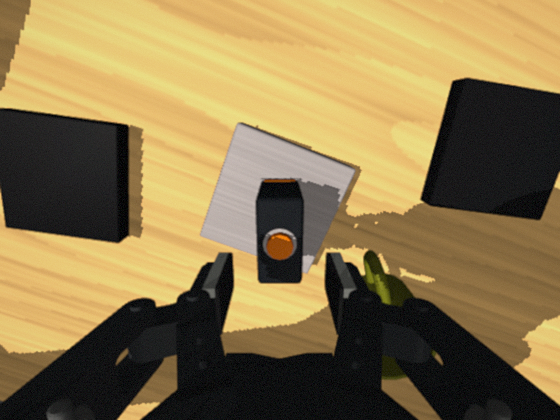

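The key went fully down: the tip stopped at z = 0.083, which is 3 mm below the key top, held at about 6 N. The gauge did not move, and it sits between the fingers at (280,232) in the picture. Next I'll grasp it near the top, and lift slowly because its magnets hold to the steel.

```bash
python3 - <<'E'
from h import *
q=quat(21.2); X=[.4555,-.2106]
r.move_straight([*X,.100],q,speed=.08)
h=r.move_straight([*X,.081],speed=.04,max_force=8); print(h)
command_gripper(0.02,70); s=r.read_state(); print(s['grip_width'],s['grip_force'],s['eef_pos'],s['contact_force'])
r.move_straight([*X,.090],speed=.02); s=r.read_state(); print(s['eef_pos'],s['contact_force'],s['torque'])
r.move_straight([*X,.20],speed=.12); r.hold(.2)
s=r.read_state(); print(s['grip_width'],s['grip_force'],s['contact_force'],s['torque'],s['time_s'])
p,d=grab('side','side1')
p,d=grab('wrist','w2'); f=np.load('w2.npz'); W=wcloud(f)
L=Ro.from_quat(f['rot']).inv().apply((W-f['pos']).reshape(-1,3)).reshape(W.shape)
# gauge in tool frame: top face is nearest points with |y|<.014
b=(abs(L[...,1])<.014)&(abs(L[...,0])<.045)&(L[...,2]>-.03)&(L[...,2]<.1)&(f['d']>0)
for sel in range(10): 
    lo=-.03+sel*.012; k=L[b&(L[...,2]>=lo)&(L[...,2]<lo+.012)]; 
    if len(k)>20: print(round(lo,3),len(k),k.mean(0).round(4),k.min(0).round(4),k.max(0).round(4))
a=cv2.imread('pics/side1.png')[150:350,150:350]; w=cv2.imread('pics/w2.png')
cv2.imwrite('pics/c2.png',np.hstack([cv2.resize(a,(400,400),interpolation=3),cv2.resize(w[120:420,130:430],(400,400),interpolation=3)]))
E
```

```text
False
0.02871677655950282 69.41051602363586 [ 0.45580347 -0.21078562  0.0814662 ] [ 0.89453957 -0.12511231  3.52818272]
[ 0.45544883 -0.21057414  0.09001206] [-0.30336153 -0.31253113 -0.8566989 ] [ 0.03627822 -0.02859873 -0.01988502]
0.028652180527292962 69.03135538101196 [ 0.31007243 -0.39458371 -0.94110968] [ 0.05832939 -0.01253071 -0.00628546] 10.4667
-0.018 88 [ 0.0017  0.0139 -0.0096] [-0.0107  0.0137 -0.013 ] [ 0.0118  0.014  -0.006 ]
-0.006 6989 [0.0038 0.0001 0.0014] [-0.0309 -0.014  -0.0058] [0.0304 0.014  0.006 ]
0.006 524 [ 0.0297 -0.0002  0.0116] [ 0.0282 -0.014   0.006 ] [0.0304 0.0138 0.018 ]
0.018 410 [ 0.0297 -0.      0.0237] [ 0.028  -0.0139  0.018 ] [0.0304 0.0139 0.03  ]
0.03 331 [ 0.0297 -0.0003  0.0358] [ 0.0285 -0.014   0.03  ] [0.0303 0.0137 0.0418]
0.042 295 [ 0.0298 -0.0003  0.0483] [ 0.028  -0.0139  0.042 ] [0.0306 0.014  0.054 ]
0.054 123 [0.0299 0.0006 0.0579] [ 0.0282 -0.0139  0.054 ] [0.0306 0.0139 0.0623]
```

View pics/c2.png

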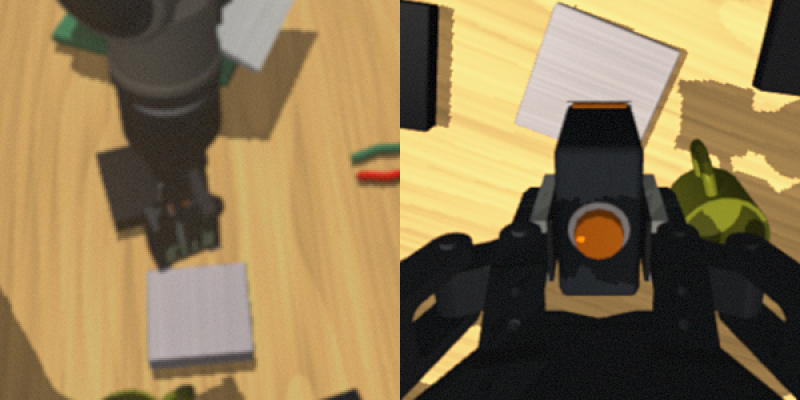

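The gauge is held straight: its end face is parallel to the tool axis, its x extent is ±30 mm, and its base is 61.5 mm ahead of the TCP. The crop shows the display free below the fingers and the block empty. Next I'll move over the rest and re-measure the slope with the wrist camera.

```bash
python3 - <<'E'
from h import *
c=np.array([.5396,.167,.0962]); q=quat(-24.8,24.06); N=-Ro.from_quat(q).as_matrix()[:,2]
r.move_straight([.4555,-.2106,.26]); r.reach(c+N*.17,q); r.hold(.3)
p,d=grab('wrist','w3'); f=np.load('w3.npz'); W=wcloud(f)
L=(W-c)@N; yy=np.array([np.sin(np.radians(24.8)),np.cos(np.radians(24.8)),0]); xx=np.cross(yy,N)
g=(f['d']>0)&(abs(L)<.008)&(abs((W-c)@xx)<.07)&(abs((W-c)@yy)<.11); q_=W[g]
for _ in range(5):
    cc=q_.mean(0); n=np.linalg.svd(q_-cc,full_matrices=0)[2][2]; n*=np.sign(n[2]); e=(q_-cc)@n; q_=q_[abs(e)<max(.001,2.5*e.std())]
print(len(q_),cc,n,'tilt',np.degrees(np.arccos(n[2])),'az',np.degrees(np.arctan2(n[1],n[0])),e.std(),'offset at c',(cc-c)@n)
l=np.c_[(q_-c)@xx,(q_-c)@yy]*1000; print(l.min(0),l.max(0),cv2.minAreaRect(l.astype(np.float32)))
s=r.read_state();print(s['time_s'],s['eef_pos'],c+N*.17,s['contact_force'],s['torque'])
E
```

```text
16814 [0.54872479 0.1676801  0.09136596] [ 0.36827468 -0.17194456  0.91367873] tilt 23.981219189845923 az -25.02750166630279 0.0006443476521669204 offset at c -0.001173269856084253
[-69.83006212 -91.7000554 ] [56.33645911 98.71788223] ((-6.901782989501953, 3.5857315063476562), (190.34666442871094, 126.12870788574219), 89.882080078125)
12.875 [0.60257212 0.13733358 0.25172562] [0.60251608 0.13792869 0.25143023] [-0.2339063   0.75847209 -1.51664292] [-0.12219671 -0.21767572 -0.00687099]
```

View pics/w3.png

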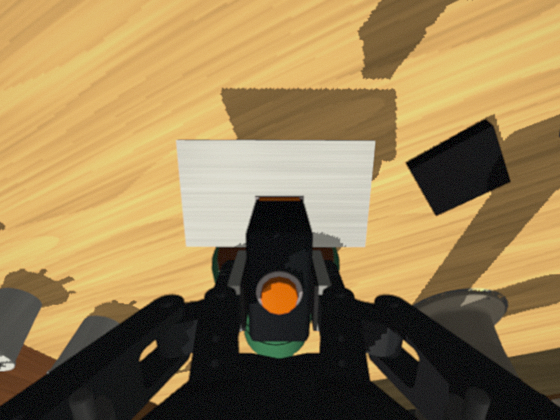

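The wrist view shows the bare rest between (177,140) and (375,245). Three views now agree: tilt 24.0°, azimuth -24.9°, and centre within 3 mm. I'll descend gently along the slope normal.

```bash
python3 - <<'E'
from h import *
q=quat(-24.9,24.03); R=Ro.from_quat(q).as_matrix(); N=-R[:,2]
c=np.array([.5396,.167,.0957])+.0006*R[:,0]-.002*R[:,1]
np.savez('goal.npz',c=c,q=q)
r.move_straight(c+N*(.0615+.012),q,speed=.1); r.hold(.3); s=r.read_state(); F0,T0=s['contact_force'],s['torque']; np.savez('base.npz',F0=F0,T0=T0)
h=r.move_straight(c+N*(.0615-.006),speed=.012,max_force=6); 
for _ in range(2):
    s=r.read_state(); print(h,s['time_s'],'gap',(s['eef_pos']-c)@N,'Ftool',R.T@(s['contact_force']-F0),'Ttool',R.T@(s['torque']-T0)); r.hold(.4)
print(np.degrees((Ro.from_quat(q).inv()*Ro.from_quat(s['eef_rot'])).as_rotvec()),s['grip_width'],s['grip_force'])
E
```

```text
True 15.275 gap 0.06156090569343791 Ftool [-2.5910132   1.46431023 -5.90107105] Ttool [-0.0350473  -0.30951099 -0.0284194 ]
True 15.675 gap 0.0615552443854206 Ftool [-3.09096975  1.12851475 -6.5763187 ] Ttool [ 0.06034353 -0.37113265 -0.04139061]
[ 0.00776521 -0.01876204  0.0090645 ] 0.028588164524913716 69.82414484024048
```

Contact is at about 6.6 N, right where the height was measured. The moment suggests the load may sit on one end land. I'll rock the tilt in small steps about the base centre and read the load centre to find the true flush angle.

```bash
python3 - <<'E'
from h import *
g=np.load('goal.npz');b=np.load('base.npz'); c=g['c']
s=r.read_state(); q=g['q']; R0=Ro.from_quat(q).as_matrix(); base=s['eef_pos']+R0[:,2]*.0615
for dt in (.2,.4,.6,.8,.4,0,-.3,-.6):
    q=quat(-24.9,24.03+dt); R=Ro.from_quat(q).as_matrix()
    r.move_straight(base-R[:,2]*.0615,q,speed=.02); r.hold(.15); s=r.read_state()
    F=R0.T@(s['contact_force']-b['F0']);T=R0.T@(s['torque']-b['T0'])
    print(dt,F.round(2),T.round(3),'px(TCP)',((T[1]-.0615*F[0])/-F[2]).round(4),round(s['time_s'],2))
    if F[2]<-30 or F[2]>-1.5: break
E
```

```text
0.2 [-0.53  0.84 -3.38] [ 0.028 -0.089 -0.034] px(TCP) -0.0166 16.48
0.4 [-1.45  1.34 -4.61] [ 0.074 -0.193 -0.053] px(TCP) -0.0225 16.88
0.6 [-1.06  0.62 -6.02] [-0.003 -0.217  0.004] px(TCP) -0.0252 17.27
0.8 [-1.99  0.71 -6.03] [-0.047 -0.219 -0.05 ] px(TCP) -0.0159 17.68
0.4 [-2.4   0.89 -6.23] [ 0.02  -0.205  0.017] px(TCP) -0.0093 18.07
0 [-0.98  1.11 -6.48] [ 0.039 -0.223  0.005] px(TCP) -0.0251 18.48
-0.3 [-0.24  1.75 -6.17] [ 0.043 -0.128 -0.084] px(TCP) -0.0184 18.88
-0.6 [ 0.9   0.83 -7.36] [ 0.082 -0.012  0.001] px(TCP) -0.0091 19.27
```

The readings are noisy and the gauge can yield a little in the grip, so this sweep doesn't settle it. I'll check for any angular bias in the cameras against the level bench, with no robot time used.

```bash
python3 - <<'E'
from h import *
def fit(q):
    for _ in range(6):
        c=q.mean(0); n=np.linalg.svd(q-c,full_matrices=0)[2][2]; n*=np.sign(n[2]); e=(q-c)@n; q=q[abs(e)<max(.001,2.5*e.std())]
    return len(q),c.round(4),n.round(5),round(e.std(),5)
a=np.radians(-24.9); u=np.array([np.cos(a),np.sin(a),0])
for t in('top0','side0','w0','w1','w3'):
    f=np.load(t+'.npz'); W=wcloud(f) if t[0]=='w' else cloud(t[:-1],f['d'])
    ok=f['d']>0
    near=ok&(abs(W[...,2])<.01)&(abs(W[...,0]-.55)<.2)&(abs(W[...,1]-(.15 if t!='w0' and t!='w1' else -.2))<.25)
    k=fit(W[near]); print(t,'bench',k,'apparent downhill tilt deg',np.degrees(np.arctan2(k[2]@u,k[2][2])))
    bl=ok&(abs(W[...,2]-.02)<.004)&(abs(W[...,0]-.462)<.045)&(abs(W[...,1]+.204)<.045)
    if bl.sum()>300: k=fit(W[bl]); print('  block',k,np.degrees(np.arctan2(k[2]@u,k[2][2])))
E
```

```text
top0 bench (18763, array([0.5764, 0.1417, 0.0007]), array([-6.40e-04,  1.99e-03,  1.00e+00]), np.float64(0.00266)) apparent downhill tilt deg -0.0812665280767528
  block (693, array([ 0.4642, -0.1983,  0.0206]), array([-0.00162,  0.00271,  0.99999]), np.float64(0.00199)) -0.14956711057863956
side0 bench (14921, array([ 5.867e-01,  7.530e-02, -4.000e-04]), array([6.0e-05, 5.1e-04, 1.0e+00]), np.float64(0.00154)) apparent downhill tilt deg -0.009184835606438407
  block (929, array([ 0.4693, -0.2179,  0.0201]), array([0.00199, 0.00119, 1.     ]), np.float64(0.00139)) 0.07471279301340061
w0 bench (92725, array([ 0.5337, -0.2086, -0.0008]), array([-2.2e-04,  2.4e-04,  1.0e+00]), np.float64(0.00071)) apparent downhill tilt deg -0.017223012159733445
  block (5154, array([ 0.4696, -0.1994,  0.0192]), array([-8.0e-04, -3.3e-04,  1.0e+00]), np.float64(0.00066)) -0.033615051431496
w1 bench (105417, array([ 0.5199, -0.1981, -0.0008]), array([-1.8e-04,  2.1e-04,  1.0e+00]), np.float64(0.00066)) apparent downhill tilt deg -0.014420513366040201
  block (7870, array([ 0.4707, -0.1987,  0.0192]), array([2.1e-04, 3.5e-04, 1.0e+00]), np.float64(0.00062)) 0.0024704054118498886
w3 bench (75020, array([ 0.6056,  0.1479, -0.0009]), array([-2.8e-04,  2.1e-04,  1.0e+00]), np.float64(0.00072)) apparent downhill tilt deg -0.01961749228909107
```

The bench and block planes read level to about 0.02-0.1°, so the slope is 24.0°. I'll back off 4 mm, set the exact angle, press again, and briefly soften the grip so the gauge beds itself flush. Then I'll firm the grip up again.

```bash
python3 - <<'E'
from h import *
g=np.load('goal.npz'); c=g['c']; q=quat(-25.0,24.02); R=Ro.from_quat(q).as_matrix(); N=-R[:,2]
def avg():
    A=[]
    for _ in range(15): s=r.read_state(); A.append(np.r_[R.T@s['contact_force'],R.T@s['torque']]); r.hold(.02)
    return np.mean(A,0)
def rep(t):
    s=r.read_state(); d=avg()-b; print(t,round(s['time_s'],2),'gap',round((s['eef_pos']-c)@N,5),d.round(3),'px',((d[4]-.0615*d[0])/-d[2]).round(4),'w',round(s['grip_width'],4),round(s['grip_force'],1)); return d
r.move_straight(c+N*(.0615+.004),q,speed=.03); r.hold(.2); b=avg()
print(r.move_straight(c+N*.0555,speed=.01,max_force=6)); rep('touch')
command_gripper(0.02,20); r.hold(.2); rep('soft')
p=r.read_state()['eef_pos']; r.move_straight(p-N*.0006,q,speed=.01); rep('soft+0.6mm')
command_gripper(0.02,60); r.hold(.2); rep('firm')
np.savez('base2.npz',b=b)
E
```

```text
True
touch 20.56 gap 0.06152 [-1.975  0.484 -7.205  0.066 -0.328 -0.01 ] px -0.0287 w 0.0288 69.7
soft 21.23 gap 0.06151 [-2.053e+00  2.420e-01 -7.198e+00  5.400e-02 -3.350e-01 -3.000e-03] px -0.029 w 0.0286 69.8
soft+0.6mm 21.73 gap 0.06155 [-2.009  0.638 -6.526 -0.075 -0.353 -0.007] px -0.0351 w 0.0286 69.8
firm 22.39 gap 0.06153 [-1.695  0.809 -6.724 -0.051 -0.344  0.007] px -0.0357 w 0.0289 69.8
```

Taking the wrist as the moment reference (lever about 0.2 m), the sweep is monotone: the load centre runs from about -26 mm at -0.6° to +30 mm at +0.8°, and crosses the middle near 24.0°. At present it is about 0, so both lands are loaded under a steady push of about 7 N. One last visual check.

```bash
python3 - <<'E'
from h import *
p,d=grab('side','side2'); p2,_=grab('top','top2'); grab('wrist','w4')
f=np.load('w4.npz'); W=wcloud(f); L=Ro.from_quat(f['rot']).inv().apply((W-f['pos']).reshape(-1,3)).reshape(W.shape)
b=(abs(L[...,1])<.013)&(L[...,0]>.0275)&(L[...,0]<.032)&(L[...,2]>.008)&(L[...,2]<.055)
k=L[b]; sl=np.polyfit(k[:,2],k[:,0],1); print('end face vs tool z deg',np.degrees(np.arctan(sl[0])),len(k))
g=np.load('goal.npz'); s=r.read_state(); print(s['time_s'],s['eef_pos'],s['dq'].max())
a=cv2.imread('pics/side2.png')[70:220,160:340]; t=cv2.imread('pics/top2.png')[100:300,100:420]
cv2.imwrite('pics/c4.png',np.hstack([cv2.resize(a,(400,333),interpolation=3),cv2.resize(t,(400,333),interpolation=3)]))
E
```

```text
end face vs tool z deg 0.22685320725414312 1389
22.7917 [0.56366481 0.15797284 0.15164658] 0.001494926212471869
```

View pics/c4.png

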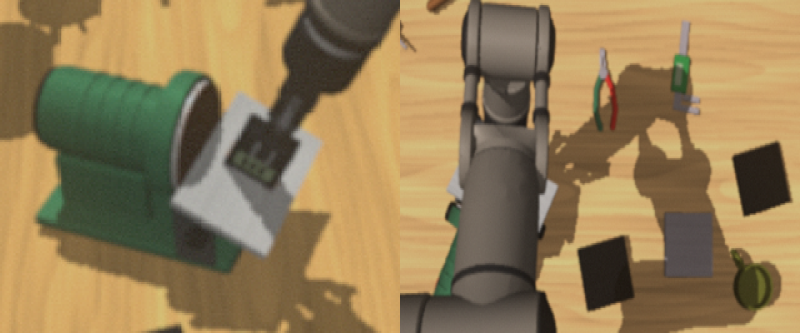

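The side crop shows the gauge standing on the middle of the rest, long side along the slope, with its display visible. The top crop shows the cup, pliers and caliper where they were. One quick offline comparison of the in-grip angle, then I'll hand in.

```bash
python3 - <<'E'
from h import *
for t in('w2','w3','w4'):
    f=np.load(t+'.npz'); W=wcloud(f); L=Ro.from_quat(f['rot']).inv().apply((W-f['pos']).reshape(-1,3)).reshape(W.shape)
    b=(abs(L[...,1])<.013)&(L[...,0]>.0275)&(L[...,0]<.032)&(L[...,2]>.008)&(L[...,2]<.055); k=L[b]; a=np.degrees(np.arctan(np.polyfit(k[:,2],k[:,0],1)[0])); print(t,a)
s=r.read_state(); d=s['contact_force']; print(s['time_s'],d)
ref=a
f=np.load('w2.npz')
r.finish_job()
E
```

```text
w2 0.2110270899982169
w3 0.22480275120962803
w4 0.22685320725414312
22.7917 [-0.33545299 -1.25970722  5.25541754]
the job is handed in; nothing more can be done
```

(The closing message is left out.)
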